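# Load the full vial rack into the bench mixer and start it

### The arm

A 7-joint arm with a two-finger parallel gripper is mounted at the origin on the work surface. World frame = base frame: x ahead of the robot, y to its left, z up, the work surface at z = 0. Lengths are in m, angles in rad, forces in N, time in s.
With the tool pointing down it reaches from about 0.35 to 0.9 m from the base axis. Payload 8.1 kg.
Tool frame: the origin (TCP) lies at the very end of the fingers, on their centre line; the grasp point (between the pads) lies 19 mm behind it; z points along the fingers, y is the line along which they close (so a half turn about z gives the same grasp; the last joint's range is limited). The gripper opens to 92 mm and grips with 3 to 60 N. Pads are 19 mm wide; open, the fingers measure 130 mm over their backs; the gripper's body (75 mm by 190 mm) begins 47 mm behind the grasp point.
Start: joints at [1.239, 0.434, 0.025, 1.573, -0.012, 1.134, -0.075], TCP at [0.142, -0.609, 0.227] pointing down, gripper open.
Joint ranges: [-2.62, 2.62], [-0.44, 2.09], [-1.27, 1.32], [0.08, 2.57], [-1.32, 4.46], [0.12, 2], [-2.74, 2.74]. Speed limits (rad/s): [2.22, 2.22, 3.01, 3.01, 3.14, 3.14, 3.14].

### API

Orientations are given as a rotation vector (axis times angle).
In Python, from cell import observe, get_image, sign_off, find_in, trace, place_of gives the robot as it stands. The module is installed in compiled form; this text tells all that it offers.
- The arm moves only by the shell command python3 -m handwheel 'ROWS' [OPENING] [FORCE]. ROWS is JSON, a list of rows, each a list of 6 numbers: the shift along the tool's x, y, z each as a share of 0.02 m, from -1 to 1, then the turn, a rotation vector about the tool's x, y, z each as a share of 4 degrees, from -1 to 1. A call has 1 to 8 rows; each row shifts and turns the commanded pose from where the row before left it, along the tool's axes as they then stand; what a row does not reach is not made up. A row lasts 1/12 s, in which the tool goes at most 41.7 mm and 7.16 degrees, less where a joint would pass 70% of its speed; a pose out of reach is approached as far as the arm can. A call with a number of a shift or a turn outside -1 to 1 is refused whole. A call with a gripper value outside its range is refused whole. OPENING is the opening, from 0 (shut) to 1 (fully open), set as the call begins (- or left out, the last holds). The fingers move at their own pace and stop on an object; FORCE is the grip in N (left out, the last holds). Time passes only in rows, so rows that do not move let the fingers close. It gives the time, the measured TCP pose, the force, the opening and the grip force at its end, in the units of the state.
- observe(): the state, without advancing time (a new reading comes with each control period).
- get_image(name): name is "side" or "top" or "wrist"; returns a dict with "image" (480x640x3 uint8, red, green, blue), "fx", "fy", "cx", "cy" (pixels), "position" and "orientation" of the camera in the world. Camera axes: x right, y down, z forward; pixel columns grow to the right and rows downward; lengths in m; the calibration is good to about 2 mm. A picture is of the moment at which its call begins. There is no depth.
- sign_off(): hands the job in; it is judged then, once.
Trained networks look in the newest picture that a camera, given by its name, has taken for a name from the list of things; names that differ only in an ending like _2 or _b are one class to them, and where a whole thing is asked for, a point or a joint stands for the part that bears it (a point fixed in the world has none). Each returns a list of dicts, best first, with "score" (0 to 1); they miss things now and then, are a little off and sometimes report something else, mostly with a low value. They report only what shows in the picture. A call takes as long as a camera call. They do not tell look-alikes from the thing itself.
- find_in(label, camera): "rect" ([centre column, centre row, width, height] as shares, 0 to 1, of the picture: columns of its width, rows of its height, round what is visible of it).
- trace(label, camera): "region" (480x640 bool, what is visible of it) and "rect" ([centre column, centre row, width, height] as shares, 0 to 1, of the picture: columns of its width, rows of its height, round what is visible of it).
- place_of(label, camera): "point" ([column, row] as shares, 0 to 1, of the picture: columns of its width, rows of its height: a listed point, or the origin of a listed thing).
The state is a dict: "clock": time; "joints": joint angles; "dq": joint speeds; "joint_efforts": joint torques, N m; "position": TCP position; "ee_rot": TCP orientation; "force": force on the tool from outside, world axes, zero at the start; "ft_torque": the same for the moment, N m; "width": opening from 0.0 (shut) to 1.0 (fully open); "gripper_force": force on a finger pad.
Only numpy, scipy, OpenCV 4.12 (cv2) and the standard library are available. Lean on these libraries where they do the work, as an engineer would, in place of code of your own. Each camera call takes 0.05 s, during which the arm holds its last target. There are 200 camera calls.

### The job

Lift the mixer's smoked cover all the way back and ease it onto its open stop, then set the rack that holds the vials down flat inside the mixer's bay. Lower the cover gently until it is fully shut, without letting it drop, and only then press the green start button fully down and let it go. Keep the rack upright, and leave the empty rack, the bottle and the beaker where they are.

Things in the scene. Friction and masses are not known exactly. Their poses are not given: they have to be found in the camera images.
- mixer: Bench vial mixer, fixed: white base 195 (x) x 240 (y) mm. Origin on the bench under the bay centre; -x is its front (towards the robot), z up. Walls 58 mm high round the bay (x -72..+94, y -86..+86 mm). On its right (y -150..-90 mm) a console tower 100 mm high with the green button. A hinged smoked see-through cover 165 x 170 x 60 mm stands over the bay; its top, shut, is 120 mm up.
- bay (a point): Centre of the bay's floor, 25 mm above the bench, on the mixer's own axes. Guide rails 9 mm high round it leave a pocket of 64 (x) x 134 (y) mm for a rack of 56 x 126 mm (4 mm play each side). Either way round will do.
- cover (a joint): Angle of the cover: 0 fully shut on the base, 1.5 rad leaning back on its open stop. It weighs about 0.35 kg; the hinge rubs a little: the cover stays put when nearly open, but let go at a low angle it falls shut.
- cover_hinge (a point): Middle of the cover's hinge axis, at mixer x +95, y 0, z +60 mm; the axis lies along the mixer's y at the rear. This point turns with the cover: its -x axis points from the hinge towards the front of the cover.
- cover_handle (a point): Centre of the cover's white round handle bar, 12 mm thick, 110 mm long along the mixer's y, standing 25 mm in front of and 25 mm above the cover's top front edge; it is carried by an arm at each end and free beneath. In the frame of cover_hinge it is at x -190, z +85 mm; closed it is 145 mm above the bench.
- rack_full: Loose blue rack holding twelve amber vials with white caps, 56 (x) x 126 (y) mm, 35 mm high, caps up to 45 mm; white handle bar along its y on two posts: 12 mm thick, 96 mm long, z 64 to 80 mm. Origin at the centre of the underside; about 0.35 kg, vials fixed in it.
- rack_empty: The same blue rack without vials (only dark holes in its top), loose; to be left alone. Origin at the centre of the underside. The two racks stand on either side of the mixer.
- start (a joint): Travel of the green start button: 0 released, 0.006 m fully down; its spring needs about 5 N fully down.
- start_top (a point): Centre of the top face of the green round start button (32 mm across), facing up on the mixer's console tower.
- bottle: Amber glass bottle, 72 mm across, 160 mm tall, blue cap, loose bystander. Origin at the centre of its underside.
- beaker: Clear glass beaker, 72 mm across, 90 mm tall, loose bystander. Origin at the centre of its underside.
Mind the look-alikes: they are no part of the job. Leave any pink look-alike of the rack_full alone.

How it is judged:
On the way, in this order (a step that is already met when the one before it is completed fails the run):
1. the cover rests on its open stop (value of joint cover above 1.42 rad), for 0.2 s.
2. the full rack stands flat in the bay, let go (x of rack_full in the frame of bay between -0.012 and 0.012 m and y of rack_full in the frame of bay between -0.012 and 0.012 m and z of rack_full in the frame of bay below 0.007 m and angle between rack_full's own z axis and vertical below 0.08 rad and contact force between the fingers and rack_full below 0.2 N), for 0.2 s.
3. the cover is fully shut over the rack (x of rack_full in the frame of bay between -0.012 and 0.012 m and y of rack_full in the frame of bay between -0.012 and 0.012 m and z of rack_full in the frame of bay below 0.007 m and angle between rack_full's own z axis and vertical below 0.08 rad and value of joint cover below 0.03 rad), for 0.2 s.
4. the start button is pressed fully down (value of joint start above 0.0045 m and value of joint cover below 0.03 rad), for 0.05 s.
At the end, for the whole second after the job is handed in: The full rack stands flat in the bay (within 12 mm of its centre, less than 7 mm off its floor, within 0.08 rad of upright) and at rest, the cover is shut (below 0.03 rad) and the start button has been pressed and is up again (under 2 mm) (all of step 3 and value of joint start below 0.002 m and linear speed of rack_full below 0.02 m/s); the robot touches nothing.
It fails at once if the cover slams shut (faster than 1.2 rad/s in the last 0.1 rad) (value of joint cover below 0.1 rad and velocity of joint cover below -1.2 rad/s).
It fails at once if the cover bangs against its open stop (faster than 1.2 rad/s in the last 0.1 rad) (value of joint cover above 1.4 rad and velocity of joint cover above 1.2 rad/s).
It fails at once if the start button is pressed while the cover is not shut (value of joint start above 0.003 m and value of joint cover above 0.05 rad).
It fails at once if the full rack is tipped by more than 0.6 rad (angle between rack_full's own z axis and vertical above 0.6 rad).
It fails at once if the empty rack, the bottle or the beaker is moved more than 40 mm or knocked over (distance of any of rack_empty, bottle, beaker from where it was at the start of the episode above 0.04 m or angle between any of rack_empty, bottle, beaker's own z axis and vertical above 0.5 rad).
It also fails if it takes over 72 s, if anything falls off the work surface, if the arm or the gripper's body presses on something with over 40 N, if the wrist force passes 120 N, or if a joint passes its speed limit or range.

## Working session

There is one attempt and no reset: what is moved stays moved. The work goes in short steps, Python scripts to look and compute and a shell command to move; the robot and the scene stay as the last step left them, time stands still between calls to the robot, and variables do not carry over. Pictures are saved under pics/ and viewed, at most 12 in all, crops included, and the job is handed in when it is done.

```bash
mkdir -p pics
cat > h.py <<'E'
import numpy as np, cv2
from scipy.spatial.transform import Rotation as R
from cell import *
def ray(im,u,v):
    o=np.array(im["orientation"],float)
    M=o if o.shape==(3,3) else (R.from_rotvec(o) if o.size==3 else R.from_quat(o)).as_matrix()
    return np.array(im["position"]), M@np.array([(u-im["cx"])/im["fx"],(v-im["cy"])/im["fy"],1])
def atz(im,u,v,z):
    p,d=ray(im,u,v); return p+d*(z-p[2])/d[2]
def tri(rays):
    A=np.zeros((3,3));b=np.zeros(3)
    for p,d in rays:
        d=d/np.linalg.norm(d);Q=np.eye(3)-np.outer(d,d);A+=Q;b+=Q@p
    return np.linalg.solve(A,b)
E
python3 - <<'E'
from h import *
np.set_printoptions(precision=4,suppress=True)
print(observe())
ims={}
for c in ["top","side"]:
    im=ims[c]=get_image(c); cv2.imwrite(f"pics/{c}0.png",im["image"][:,:,::-1])
    print(c,im["position"],im["orientation"],im["fx"],im["cx"],im["cy"])
for l in ["bay","cover_hinge","cover_handle","start_top","rack_full","rack_empty","bottle","beaker","mixer"]:
    for c in ims:
        for r in place_of(l,c)[:3]:
            u,v=r["point"][0]*640,r["point"][1]*480
            z=dict(bay=.025,cover_hinge=.06,cover_handle=.145,start_top=.106).get(l,0)
            print(l,c,round(r["score"],2),np.round([u,v]),atz(ims[c],u,v,z))
E
```

```text
{'clock': 0.0, 'joints': array([ 1.2394,  0.4352,  0.025 ,  1.5741, -0.0116,  1.134 , -0.0751]), 'dq': array([-0.0005, -0.0011,  0.0006, -0.0015,  0.0003,  0.0007, -0.0007]), 'joint_efforts': array([ -0.0003, -66.7847,   0.9851, -31.4458,  -0.0605,   0.043 ,
         0.0002]), 'position': array([ 0.1416, -0.6082,  0.2259]), 'ee_rot': array([-3.1195, -0.3583,  0.0006]), 'force': array([-0.652 , -0.4311,  0.7572]), 'ft_torque': array([-0.0356,  0.0018, -0.0104]), 'gripper_force': 0.0, 'width': 1.0006963760737186}
top [ 0.3002 -0.092   1.1671] [-2.1686  2.0566 -0.2089] 487.18247735006133 324.4919621507856 241.17039532039658
side [-0.0118  0.5085  0.8977] [-0.9738  2.4883 -1.0352] 493.04868892403283 307.04583896742065 235.99250324916204
cover_handle top 0.9 [286. 259.] [ 0.4663 -0.0026  0.145 ]
cover_handle side 0.88 [298. 253.] [0.4769 0.0013 0.145 ]
start_top top 0.67 [346. 241.] [ 0.5204 -0.1285  0.106 ]
start_top side 0.59 [323. 221.] [ 0.5287 -0.1392  0.106 ]
rack_full top 0.95 [510. 266.] [ 0.501  -0.5311  0.    ]
rack_full top 0.75 [371. 317.] [ 0.3621 -0.2001  0.    ]
rack_full top 0.71 [455. 335.] [ 0.3298 -0.3989  0.    ]
rack_full side 0.82 [393. 275.] [ 0.3552 -0.199   0.    ]
rack_full side 0.81 [423. 184.] [ 0.4924 -0.5395  0.    ]
rack_full side 0.71 [393. 220.] [ 0.4683 -0.3562  0.    ]
rack_empty top 0.82 [145. 241.] [0.5158 0.3578 0.    ]
rack_empty side 0.9 [164. 391.] [0.5097 0.3509 0.    ]
rack_empty side 0.6 [299. 251.] [ 0.5734 -0.1036  0.    ]
bottle top 0.73 [190. 185.] [0.6651 0.2645 0.    ]
bottle side 0.65 [150. 317.] [0.6771 0.2668 0.    ]
beaker top 0.69 [412. 192.] [ 0.6742 -0.2912  0.    ]
beaker top 0.59 [345. 241.] [ 0.5416 -0.1311  0.    ]
beaker side 0.76 [324. 196.] [ 0.6679 -0.3071  0.    ]
mixer top 0.58 [301. 228.] [ 0.5679 -0.0202  0.    ]
mixer top 0.49 [442. 275.] [ 0.4707 -0.3686  0.    ]
mixer side 0.79 [275. 271.] [ 0.57   -0.0164  0.    ]
```

View pics/top0.png

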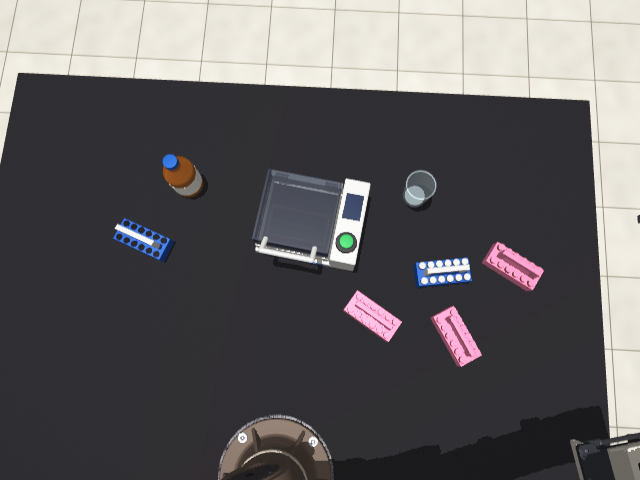

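View pics/side0.png

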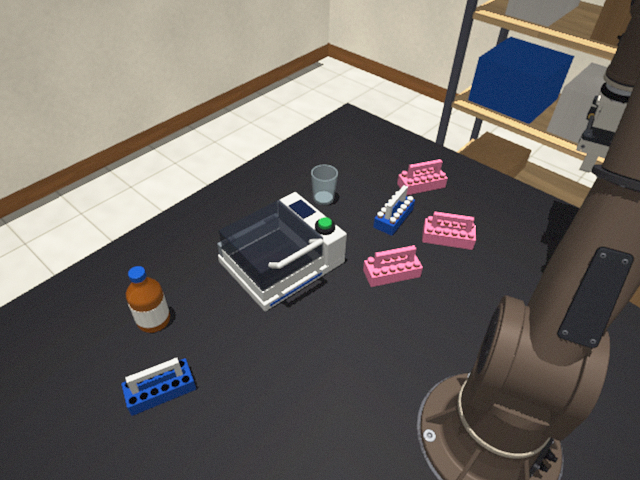

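The top view shows the blue rack with white caps at about (443,272), the pink decoys at (373,316), (457,336) and (513,266), and the empty rack at (143,240). The mixer handle runs from (257,250) to (325,262), and the green button is at (346,241). The side view agrees: full rack at (395,210), handle at (297,253).

```bash
cat > m.py <<'E'
from h import *
from scipy.optimize import minimize
np.set_printoptions(precision=4,suppress=True)
def proj(im,P):
    o=np.array(im["orientation"]);M=R.from_rotvec(o).as_matrix()
    q=(np.atleast_2d(P)-im["position"])@M; return np.c_[q[:,0]/q[:,2]*im["fx"]+im["cx"],q[:,1]/q[:,2]*im["fy"]+im["cy"]]
def box(x,y,yaw,z0=0,a=.028,b=.063,h=.035):
    P=np.array([[i*a,j*b,k] for i in(-1,1) for j in(-1,1) for k in(0,h)])
    return P@R.from_euler("z",yaw).as_matrix().T+[x,y,z0]
def hullmask(p,s=4):
    m=np.zeros((480*s,640*s),np.uint8);cv2.fillConvexPoly(m,cv2.convexHull((p*s+s/2).astype(np.int32)),1);return m
def fit_rack(ims,rects,guess):
    T={}
    for c,(u0,u1,v0,v1) in rects.items():
        hsv=cv2.cvtColor(ims[c]["image"],cv2.COLOR_RGB2HSV)
        m=cv2.inRange(hsv,(100,120,40),(125,255,255)); k=np.zeros_like(m);k[v0:v1,u0:u1]=1
        p=np.argwhere((m>0)&(k>0))[:,::-1].astype(float)
        T[c]=hullmask(p)
    def cost(q):
        s=0
        for c in T:
            m=hullmask(proj(ims[c],box(*q)));s+=1-(m&T[c]).sum()/(m|T[c]).sum()
        return s
    best=min((minimize(cost,[guess[0],guess[1],y],method="Nelder-Mead",options=dict(initial_simplex=[[guess[0],guess[1],y],[guess[0]+.01,guess[1],y],[guess[0],guess[1]+.01,y],[guess[0],guess[1],y+.15]])) for y in np.arange(0,3.1,.5)),key=lambda r:r.fun)
    return best.x,best.fun
E
python3 - <<'E'
from m import *
ims={c:get_image(c) for c in("top","side")}
print("rack",*fit_rack(ims,dict(top=(410,480,250,292),side=(368,420,180,236)),(.48,-.365)))
print("handle/btn")
G={}
for c in ims:
    hsv=cv2.cvtColor(ims[c]["image"],cv2.COLOR_RGB2HSV)
    g=np.argwhere(cv2.inRange(hsv,(50,120,60),(75,255,255))>0)[:,::-1].astype(float)
    g=g[abs(g-[335,231]).max(1)<40]; G[c]=g.mean(0)
    t=trace("cover_handle",c)[0]; r=t["rect"];print(c,"handle trace",t["score"],np.array(r)*[640,480,640,480],t["region"].sum())
print("button",G,tri([ray(ims[c],*G[c]) for c in G]),[atz(ims[c],*G[c],.106) for c in G])
H={c:np.array(place_of("cover_handle",c)[0]["point"])*[640,480] for c in ims}
K={c:np.array(place_of("cover_hinge",c)[0]["point"])*[640,480] for c in ims if place_of("cover_hinge",c)}
print("handle",H,tri([ray(ims[c],*H[c]) for c in H]),K)
a=cv2.resize(ims["top"]["image"][160:285,235:485],None,fx=3,fy=3,interpolation=cv2.INTER_CUBIC)
cv2.imwrite("pics/crop1.png",a[:,:,::-1])
E
```

```text
rack [ 0.4733 -0.3631  0.1597] 0.13190201792948375
handle/btn
top handle trace 0.88 [302.016 218.448  87.616  87.504] 6309
side handle trace 0.65 [272.384 245.952 103.616  88.08 ] 5674
button {'top': array([345.8405, 241.    ]), 'side': array([324.6434, 222.986 ])} [ 0.5168 -0.1289  0.1159] [array([ 0.5197, -0.1288,  0.106 ]), array([ 0.5226, -0.1374,  0.106 ])]
handle {'top': array([287.104, 257.088]), 'side': array([298.88 , 252.096])} [ 0.4729 -0.0024  0.1467] {}
```

View pics/crop1.png

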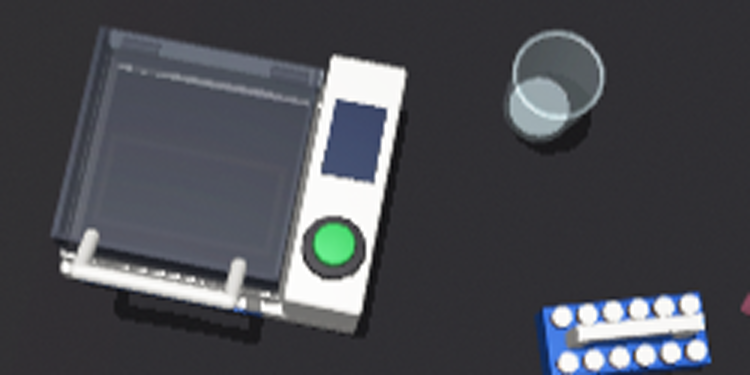

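The crop shows the handle bar from crop (65,267) to (232,303), and the tower top corners at about (330,55), (405,68), (357,318) and (285,303). The rack bar runs from (570,338) to (705,325). I'll fit the mixer pose from these.

Run:
```python
from m import *
from scipy.optimize import least_squares
im=get_image("top"); sd=get_image("side")
px=lambda a,b:np.array([235+(a+.5)/3-.5,160+(b+.5)/3-.5])
ob=[px(65,267),px(232,303),px(330,55),px(405,68),px(357,318),px(285,303),np.array([345.84,241.])]
def mod(q):
    x,y,w,x1,x0,xb=q
    P=np.array([[-.095,.06,.145],[-.095,-.055,.145],[x1,-.09,.1],[x1,-.15,.1],[x0,-.15,.1],[x0,-.09,.1],[xb,-.12,.108]])
    P[0,1]=.055
    return P@R.from_euler("z",w).as_matrix().T+[x,y,0]
f=lambda q:np.r_[(proj(im,mod(q))-ob).ravel(),(proj(sd,mod(q)[-1])-[324.6,223]).ravel(),(proj(sd,mod([*q])[:2].mean(0))-[298.9,252.1]).ravel()]
s=least_squares(f,[.56,-.02,-.1,.09,-.1,-.05]);print(s.x,np.round(s.fun,1))
# tower corner-based yaw, handle yaw
a,b=[atz(im,*p,.145) for p in ob[:2]];print("handle",a,b,np.linalg.norm(a-b),np.arctan2(*(a-b)[:2])*-1)
a,b=[atz(im,*px(*p),.08) for p in((570,335),(705,325))];print("rackbar",a,b,np.linalg.norm(a-b),-np.arctan2(*(a-b)[:2]),(a+b)/2)
for c,i in(("top",im),("side",sd)):
    print(c,"rack box px",proj(i,box(.4733,-.3631,.1597)).min(0),proj(i,box(.4733,-.3631,.1597)).max(0))
```

```text
[ 0.5692 -0.0142 -0.147   0.1142 -0.0819 -0.0324] [ 3.9  0.9 -1.3 -1.   0.1 -0.2  0.8  0.4  0.8  0.1 -1.8 -0.3 -0.2 -0.1
 -1.6  2.   0.1  1. ]
handle [0.4848 0.0626 0.145 ] [ 0.4652 -0.0576  0.145 ] 0.12173341886766362 -0.16157719309474758
rackbar [ 0.4649 -0.3098  0.08  ] [ 0.4779 -0.411   0.08  ] 0.1019820638964998 0.12733538020690532 [ 0.4714 -0.3604  0.08  ]
top rack box px [412.5729 257.1284] [472.1304 287.9956]
side rack box px [372.4343 191.5753] [414.4145 235.8326]
```

```bash
python3 -m handwheel '[[0.67,-0.74,0,0,0,-1],[0.72,-0.69,0,0,0,-1],[0.77,-0.64,0,0,0,-1],[0.81,-0.59,0,0,0,-1],[0.85,-0.53,0,0,0,-1],[0.88,-0.47,0,0,0,-1],[0.91,-0.41,0,0,0,-1],[0.94,-0.34,0,0,0,-1]]' 1
python3 -m handwheel '[[0.96,-0.28,0,0,0,-1],[0.98,-0.21,0,0,0,-1],[0.99,-0.14,0,0,0,-1],[1,-0.07,0,0,0,-1],[1,0,0,0,0,-1],[1,0.07,0,0,0,-1],[0.99,0.14,0,0,0,-1],[0.98,0.2,0,0,0,-1]]'
cat > rel.py <<'E'
# usage: rel.py x y z yaw(azimuth of tool y, deg) [pitch fwd deg]: rows-units from present pose to tool-down target
import sys; from h import *
x,y,z,a=map(float,sys.argv[1:5]); t=float(sys.argv[5]) if len(sys.argv)>5 else 0
s=observe(); M=R.from_rotvec(s["ee_rot"])
ty=np.array([np.cos(np.radians(a)),np.sin(np.radians(a)),0]); tz=np.array([0,0,-1.]); tx=np.cross(ty,tz)
T=R.from_rotvec(-np.radians(t)*tx)*R.from_matrix(np.c_[tx,ty,tz]) if t else R.from_matrix(np.c_[tx,ty,tz])
np.set_printoptions(precision=3,suppress=True)
print("t",s["clock"],"pos",s["position"],"joints",s["joints"],"F",s["force"],"w",s["width"])
print("shift rows",M.inv().apply(np.array([x,y,z])-s["position"])/.02,"turn rows",np.degrees((M.inv()*T).as_rotvec())/4, "tool z",M.as_matrix()[:,2],"tool y az",np.degrees(np.arctan2(M.as_matrix()[1,1],M.as_matrix()[0,1])))
E
python3 rel.py .475 0 .226 -8.6
```

```text
clock: 2.17
position: [0.2195, -0.4679, 0.2269]
ee_rot: [2.899, 1.21, -0.0]
force: [0.4, -0.8, 0.4]
width: 0.998
gripper_force: 0.0
clock: 2.83
position: [0.2967, -0.3276, 0.2269]
ee_rot: [2.453, 1.962, -0.0]
force: [0.4, -0.2, -0.8]
width: 0.997
gripper_force: 0.0
t 2.8333 pos [ 0.297 -0.328  0.227] joints [ 1.014  0.161 -0.339  1.972  0.063  1.018  0.424] F [ 0.43  -0.242 -0.824] w 0.9973944774902833
shift rows [17.936  5.101  0.04 ] turn rows [ 0.004  0.006 -1.021] tool z [ 0. -0. -1.] tool y az -12.684153882754
```

```bash
python3 -m handwheel '[[1,0.3,-0.3,0,0,-1],[1,0.3,-0.3,0,0,0],[1,0.3,-0.3,0,0,0],[1,0.3,-0.3,0,0,0],[1,0.3,0,0,0,0],[1,0.3,0,0,0,0],[1,0.3,0,0,0,0],[1,0.3,0,0,0,0]]'
python3 -m handwheel '[[1,0.3,0,0,0,0],[1,0.3,0,0,0,0],[1,0.3,0,0,0,0],[1,0.3,0,0,0,0],[1,0.2,0,0,0,0],[1,0.2,0,0,0,0],[0.9,0,0,0,0,0],[0.6,0,0,0,0,0]]'
python3 -m handwheel '[[0,0,0,0,0,0],[0,0,0,0,0,0]]'
python3 - <<'E'
from m import *
W=get_image("wrist");T=get_image("top");S=get_image("side");ims=dict(wrist=W,top=T,side=S)
cv2.imwrite("pics/w1.png",W["image"][:,:,::-1])
for c in ims:
  for l in("cover_handle","start_top","cover_hinge","bay"):
    for r in place_of(l,c)[:1]:
        p=np.array(r["point"])*[640,480];print(c,l,round(r["score"],2),p,atz(ims[c],*p,dict(cover_handle=.145,start_top=.106,cover_hinge=.06,bay=.025)[l]))
E
python3 rel.py .475 0 .136 -8.6
```

```text
clock: 3.5
position: [0.3701, -0.1772, 0.2509]
ee_rot: [2.386, 2.043, 0.0]
force: [-0.3, 0.6, 0.2]
width: 1.0
gripper_force: 0.0
clock: 4.17
position: [0.4249, -0.0329, 0.2509]
ee_rot: [-2.384, -2.046, -0.001]
force: [-0.9, 0.5, 0.2]
width: 0.999
gripper_force: 0.0
clock: 4.33
position: [0.4245, -0.0348, 0.2508]
ee_rot: [2.385, 2.045, -0.0]
force: [0.8, -1.1, -0.3]
width: 1.0
gripper_force: 0.0
wrist cover_handle 0.81 [382.016 180.384] [ 0.4754 -0.0004  0.145 ]
top start_top 0.55 [345.408 243.504] [ 0.514  -0.1281  0.106 ]
side cover_handle 0.86 [296.896 252.816] [0.479  0.0022 0.145 ]
side start_top 0.44 [324.48  218.208] [ 0.5337 -0.1495  0.106 ]
t 5.0833 pos [ 0.424 -0.035  0.251] joints [ 0.539  0.143 -0.64   1.949  0.097  1.08  -0.298] F [0.386 0.135 0.193] w 0.9996104681765873
shift rows [2.13  2.223 5.735] turn rows [-0.001  0.    -0.073] tool z [-0. -0. -1.] tool y az -8.892291162691407
```

View pics/w1.png

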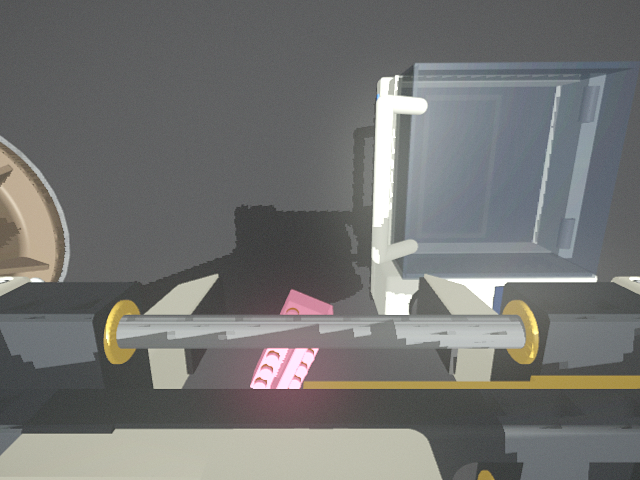

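The handle stands vertical in the wrist picture, at column ~378 and rows 80–262, so the tool yaw matches the bar. The handle measures (0.475, 0.000), which agrees with the fit.

```bash
python3 -m handwheel '[[0.7,0.75,0,0,0,0],[0.7,0.75,0,0,0,0],[0.7,0.75,0,0,0,0],[0,0,1,0,0,0],[0,0,1,0,0,0],[0,0,1,0,0,0],[0,0,1,0,0,0],[0,0,1,0,0,0]]'
python3 -m handwheel '[[0,0,0.9,0,0,0],[0,0,0,0,0,0],[0,0,0,0,0,0],[0,0,0,0,0,0]]'
python3 -m handwheel '[[0,0,0,0,0,0],[0,0,0,0,0,0],[0,0,0,0,0,0],[0,0,0,0,0,0],[0,0,0,0,0,0],[0,0,0,0,0,0]]' 0 20
python3 rel.py .475 0 .133 -8.6
```

```text
clock: 5.75
position: [0.4755, -0.0006, 0.1498]
ee_rot: [2.387, 2.043, 0.0]
force: [-0.1, -0.5, -0.1]
width: 0.998
gripper_force: 0.0
clock: 6.08
position: [0.4761, -0.0004, 0.1336]
ee_rot: [2.386, 2.042, 0.001]
force: [-0.6, 0.6, 0.5]
width: 0.999
gripper_force: 0.0
clock: 6.58
position: [0.4755, -0.0007, 0.1329]
ee_rot: [2.387, 2.042, 0.0]
force: [0.9, -0.8, -0.4]
width: 0.614
gripper_force: 0.0
t 6.5833 pos [ 0.476 -0.001  0.133] joints [ 0.373  0.376 -0.612  2.005  0.286  0.844 -0.554] F [ 0.914 -0.783 -0.393] w 0.61415074738688
shift rows [ 0.033 -0.033 -0.006] turn rows [ 0.004  0.001 -0.075] tool z [ 0. -0. -1.] tool y az -8.900281106695974
```

```bash
python3 -m handwheel '[[0,0,0,0,0,0],[0,0,0,0,0,0],[0,0,0,0,0,0],[0,0,0,0,0,0],[0,0,0,0,0,0],[0,0,0,0,0,0],[0,0,0,0,0,0],[0,0,0,0,0,0]]'
python3 -m handwheel '[[0,0,0,0,0,0],[0,0,0,0,0,0],[0,0,0,0,0,0]]'
```

```text
clock: 7.25
position: [0.4746, -0.0006, 0.1326]
ee_rot: [-2.386, -2.042, 0.002]
force: [-4.6, 0.2, 3.6]
width: 0.123
gripper_force: 20.0
clock: 7.5
position: [0.4746, -0.0006, 0.1326]
ee_rot: [-2.386, -2.042, 0.002]
force: [-5.2, 0.4, 4.6]
width: 0.119
gripper_force: 20.0
```

```bash
python3 -m handwheel '[[0,0.31,-0.635,0,0,0],[0,0.365,-0.63,0,0,0],[0,0.405,-0.605,0,0,0],[0,0.45,-0.57,0,0,0],[0,0.485,-0.54,0,0,0],[0,0.52,-0.505,0,0,0],[0,0.555,-0.465,0,0,0],[0,0.59,-0.425,0,0,0]]'
python3 -m handwheel '[[0,0,0,0,0,0],[0,0,0,0,0,0]]'
python3 rel.py .475 0 .133 -8.6
```

```text
clock: 8.17
position: [0.5465, -0.0112, 0.221]
ee_rot: [-2.384, -2.042, 0.004]
force: [-8.7, 2.9, 7.7]
width: 0.123
gripper_force: 20.0
clock: 8.33
position: [0.5479, -0.0114, 0.2216]
ee_rot: [-2.386, -2.043, 0.001]
force: [-11.1, 1.5, 15.0]
width: 0.123
gripper_force: 20.0
t 8.3333 pos [ 0.548 -0.011  0.222] joints [ 0.381  0.386 -0.615  1.731  0.246  1.103 -0.466] F [-11.058   1.474  14.952] w 0.12265280241212861
shift rows [ 0.001 -3.686  4.434] turn rows [-0.008 -0.    -0.068] tool z [-0.001  0.    -1.   ] tool y az -8.873300797919976
```

```bash
python3 -m handwheel '[[0,0.56,-0.45,0,0,0],[0,0.62,-0.41,0,0,0],[0,0.665,-0.30,0,0,0],[0,0.68,-0.245,0,0,0],[0,0.70,-0.20,0,0,0],[0,0.71,-0.15,0,0,0],[0,0.72,-0.105,0,0,0],[0,0.72,-0.05,0,0,0]]'
python3 -m handwheel '[[0,0,0,0,0,0],[0,0,0,0,0,0]]'
python3 rel.py .475 0 .133 -8.6
```

```text
clock: 9.0
position: [0.6553, -0.0279, 0.2588]
ee_rot: [-2.386, -2.043, -0.002]
force: [-1.7, 2.1, 1.9]
width: 0.121
gripper_force: 20.0
clock: 9.17
position: [0.6555, -0.0279, 0.2586]
ee_rot: [2.386, 2.043, 0.003]
force: [0.8, 2.2, 1.6]
width: 0.118
gripper_force: 20.0
t 9.1667 pos [ 0.656 -0.028  0.259] joints [ 0.319  0.53  -0.574  1.408  0.29   1.285 -0.428] F [0.752 2.169 1.572] w 0.11840450940287375
shift rows [-0.021 -9.142  6.266] turn rows [ 0.022 -0.021 -0.069] tool z [ 0.002  0.001 -1.   ] tool y az -8.875546305433183
```

Forces are small now, so I'll continue slowly to the stop.

```bash
python3 -m handwheel '[[0,0.55,0,0,0,0],[0,0.45,0.02,0,0,0],[0,0.36,0.03,0,0,0],[0,0.36,0.045,0,0,0],[0,0.36,0.06,0,0,0],[0,0.355,0.065,0,0,0],[0,0.355,0.085,0,0,0],[0,0.35,0.095,0,0,0]]'
python3 -m handwheel '[[0,0.3,0.1,0,0,0],[0,0.3,0.1,0,0,0],[0,0.2,0.1,0,0,0],[0,0.15,0.05,0,0,0],[0,0,0,0,0,0]]'
python3 rel.py .475 0 .133 -8.6
```

```text
clock: 9.83
position: [0.717, -0.0375, 0.2502]
ee_rot: [-2.386, -2.043, -0.001]
force: [0.9, 4.3, 3.7]
width: 0.123
gripper_force: 20.0
clock: 10.25
position: [0.7331, -0.04, 0.2444]
ee_rot: [-2.383, -2.042, 0.005]
force: [-15.8, 4.6, 14.2]
width: 0.122
gripper_force: 20.0
t 10.25 pos [ 0.733 -0.04   0.244] joints [ 0.264  0.673 -0.538  1.19   0.33   1.368 -0.398] F [-15.82    4.588  14.174] w 0.12246197911015748
shift rows [ -0.003 -13.03    5.632] turn rows [-0.07  -0.001 -0.053] tool z [-0.005  0.001 -1.   ] tool y az -8.813980379024061
```

```bash
python3 -m handwheel '[[0,-0.1,-0.05,0,0,0],[0,0,0,0,0,0],[0,0,0,0,0,0],[0,0,0,0,0,0],[0,0,0,0,0,0],[0,0,0,0,0,0],[0,0,0,0,0,0],[0,0,0,0,0,0]]' 0.6
python3 -m handwheel '[[0,0,-0.5,0,0,0],[0,0,-1,0,0,0],[0,0,-1,0,0,0],[0,0,-1,0,0,0],[0,0,-0.5,0,0,0],[0,0,0,0,0,0]]' 1
python3 - <<'E'
from m import *
S=get_image("side");cv2.imwrite("pics/s2.png",S["image"][:,:,::-1])
for r in place_of("cover_handle","side")[:1]:
    p=np.array(r["point"])*[640,480];print(r["score"],p,atz(S,*p,.255))
E
python3 rel.py .472 -.362 .3 8
```

```text
clock: 10.92
position: [0.7333, -0.0411, 0.2443]
ee_rot: [2.387, 2.042, -0.0]
force: [-0.3, 1.1, -0.6]
width: 0.594
gripper_force: 0.0
clock: 11.42
position: [0.7343, -0.0406, 0.3279]
ee_rot: [2.385, 2.04, 0.006]
force: [0.8, -0.2, -0.0]
width: 0.976
gripper_force: 0.0
0.68 [224.128 152.208] [ 0.7365 -0.036   0.255 ]
t 11.5167 pos [ 0.733 -0.041  0.324] joints [ 0.248  0.637 -0.539  1.056  0.311  1.523 -0.371] F [-0.454  0.002 -0.177] w 0.9964940954118073
shift rows [-17.877 -10.423   1.209] turn rows [ 0.001  0.003 -4.222] tool z [ 0. -0. -1.] tool y az -8.88962247499324
```

View pics/s2.png

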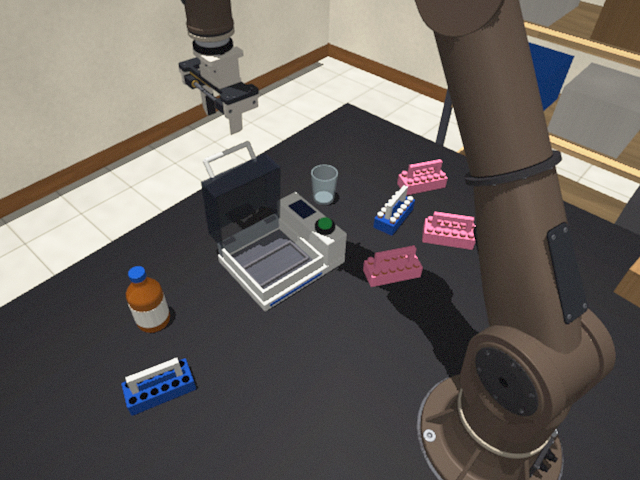

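The side view shows the cover leaning on its open stop, with the handle at (224,152). The bay is empty and visible at about (275,265), and the racks are unmoved. Next I go above the full rack and look with the wrist camera.

```bash
python3 -m handwheel '[[-1,-0.58,0,0,0,0],[-1,-0.58,0,0,0,0],[-1,-0.58,0,0,0,0],[-1,-0.58,0,0,0,0],[-1,-0.58,0,0,0,0],[-1,-0.58,0,0,0,0],[-1,-0.58,0,0,0,0],[-1,-0.58,0,0,0,0]]'
python3 -m handwheel '[[-1,-0.58,0.5,0,0,0],[-1,-0.58,0.5,0,0,0],[-1,-0.58,0.5,0,0,0],[-1,-0.58,0.5,0,0,-1],[-1,-0.58,0.5,0,0,-1],[-0.9,-0.5,0.5,0,0,-1],[-0.6,-0.5,0.5,0,0,-1],[0,0,0,0,0,0]]'
python3 - <<'E'
from m import *
im={c:get_image(c) for c in("wrist","top")}
W=im["wrist"];cv2.imwrite("pics/w3.png",W["image"][:,:,::-1])
for c in im:
  for l in ("rack_full","bay","start_top"):
    for r in place_of(l,c)[:3]:
      p=np.array(r["point"])*[640,480];print(c,l,r["score"],p,atz(im[c],*p,dict(rack_full=0,bay=.025,start_top=.106)[l]))
E
python3 rel.py .472 -.362 .3 8
```

```text
clock: 12.18
position: [0.6153, -0.1857, 0.3226]
ee_rot: [-2.386, -2.041, 0.003]
force: [-0.3, -1.4, -0.1]
width: 1.001
gripper_force: 0.0
clock: 12.85
position: [0.5213, -0.3097, 0.2505]
ee_rot: [-2.078, -2.349, 0.006]
force: [-0.7, -1.4, -0.8]
width: 1.001
gripper_force: 0.0
wrist rack_full 0.75 [183.808  82.704] [ 0.3617 -0.2011  0.    ]
wrist rack_full 0.63 [283.584 366.192] [ 0.4986 -0.529  -0.    ]
wrist rack_full 0.59 [278.016 242.784] [ 0.476  -0.3632  0.    ]
top rack_full 0.7 [453.824 335.28 ] [ 0.3289 -0.3962  0.    ]
top rack_full 0.65 [443.52  273.216] [ 0.4749 -0.3714  0.    ]
top rack_full 0.58 [369.6  318.72] [ 0.3569 -0.197   0.    ]
top bay 0.98 [298.368 225.6  ] [ 0.5682 -0.0158  0.025 ]
top start_top 0.46 [347.392 240.576] [ 0.5209 -0.1322  0.106 ]
t 13.25 pos [ 0.526 -0.305  0.255] joints [ 0.848  0.458 -0.605  1.538  0.27   1.23   0.325] F [-0.374  0.054 -0.733] w 0.9946911127914798
shift rows [-2.493 -3.058 -2.26 ] turn rows [ 0.011  0.003 -0.208] tool z [ 0.001 -0.    -1.   ] tool y az 7.169171759675585
```

View pics/w3.png

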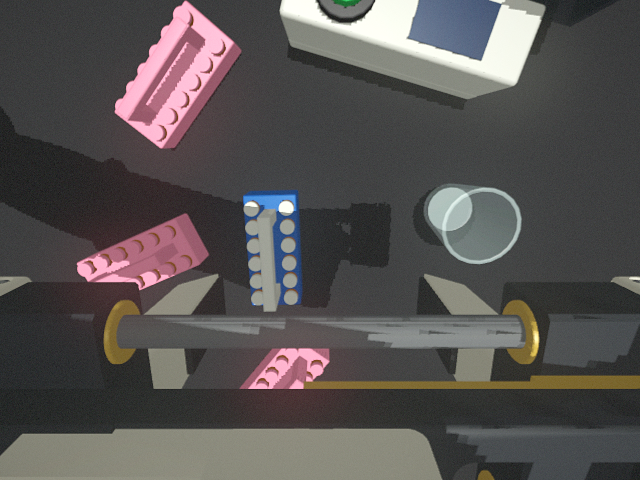

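The full rack with white caps lies at columns 244–301, rows 192–305, with its bar from (267,215) to (270,308). It is nearly aligned with the tool.

```bash
python3 - <<'E'
from m import *
W=get_image("wrist")
def line(a,b,z):
    a=atz(W,*a,z);b=atz(W,*b,z);return a[:2],b[:2],(a+b)[:2]/2,np.degrees(-np.arctan2(*(a-b)[:2])), np.linalg.norm(a-b)
print("bar",line((267,212),(270,310),.08));
for e in(((244,192),(250,300)),((298,192),(301,300)),((244,192),(298,192))): print(line(*e,.035))
m=cv2.inRange(cv2.cvtColor(W["image"],cv2.COLOR_RGB2HSV),(100,120,40),(125,255,255))[150:312,220:330]
p=np.argwhere(m>0)[:,::-1]+[220,150.];print(cv2.minAreaRect(p.astype(np.float32)))
E
python3 rel.py .475 -.364 .3 7
```

```text
bar (array([ 0.4766, -0.3069]), array([ 0.4883, -0.4071]), array([ 0.4824, -0.357 ]), np.float64(6.6654205342525765), np.float64(0.10089420220343438))
(array([ 0.4453, -0.2985]), array([ 0.4606, -0.4209]), array([ 0.453 , -0.3597]), np.float64(7.137174211041769), np.float64(0.12333374197259253))
(array([ 0.5014, -0.2914]), array([ 0.5183, -0.4136]), array([ 0.5098, -0.3525]), np.float64(7.85028734487872), np.float64(0.12336909806028976))
(array([ 0.4453, -0.2985]), array([ 0.5014, -0.2914]), array([ 0.4734, -0.2949]), np.float64(97.22015921714555), np.float64(0.056568135472829795))
((266.3551330566406, 249.43186950683594), (113.31929779052734, 54.9449462890625), 87.43623352050781)
t 13.3 pos [ 0.526 -0.305  0.255] joints [ 0.848  0.458 -0.605  1.538  0.27   1.23   0.326] F [ 0.608  0.357 -0.35 ] w 0.9996736285054205
shift rows [-2.603 -2.914 -2.262] turn rows [0.009 0.003 0.04 ] tool z [ 0.001 -0.    -1.   ] tool y az 7.161463157527328
```

```bash
python3 -m handwheel '[[-0.84,-0.92,1,0,0,0],[-0.84,-0.92,1,0,0,0],[-0.84,-0.92,1,0,0,0],[0,0,1,0,0,0],[0,0,0,0,0,0],[0,0,0,0,0,0]]' 0.6
python3 rel.py .476 -.3625 .056 7.2
```

```text
clock: 13.8
position: [0.4772, -0.3619, 0.1742]
ee_rot: [-2.078, -2.354, -0.001]
force: [0.9, -0.4, 0.6]
width: 0.628
gripper_force: 0.0
t 13.8 pos [ 0.477 -0.362  0.174] joints [ 0.957  0.509 -0.576  1.667  0.309  1.059  0.41 ] F [ 0.887 -0.427  0.624] w 0.6278411443843271
shift rows [-0.03  -0.06   5.911] turn rows [-0.009 -0.022 -0.019] tool z [-0.001  0.001 -1.   ] tool y az 7.124595268412849
```

```bash
python3 -m handwheel '[[0,-0.05,1,0,0,0],[0,0,1,0,0,0],[0,0,1,0,0,0],[0,0,1,0,0,0],[0,0,1,0,0,0],[0,0,0.9,0,0,0],[0,0,0,0,0,0]]'
python3 -m handwheel '[[0,0,0,0,0,0],[0,0,0,0,0,0],[0,0,0,0,0,0],[0,0,0,0,0,0],[0,0,0,0,0,0],[0,0,0,0,0,0],[0,0,0,0,0,0],[0,0,0,0,0,0]]' 0 30
python3 -m handwheel '[[0,0,0,0,0,0],[0,0,0,0,0,0],[0,0,0,0,0,0]]'
python3 rel.py .476 -.3625 .056 7.2
```

```text
clock: 14.38
position: [0.4765, -0.3612, 0.055]
ee_rot: [-2.076, -2.355, -0.001]
force: [-1.3, 0.2, -0.5]
width: 0.597
gripper_force: 0.0
clock: 15.05
position: [0.4759, -0.3629, 0.0564]
ee_rot: [-2.08, -2.354, 0.0]
force: [-1.0, -0.0, -2.8]
width: 0.128
gripper_force: 30.0
clock: 15.3
position: [0.476, -0.3628, 0.0562]
ee_rot: [-2.079, -2.354, 0.0]
force: [0.2, 0.0, -2.7]
width: 0.128
gripper_force: 30.0
t 15.3 pos [ 0.476 -0.363  0.056] joints [ 0.913  0.638 -0.516  1.781  0.409  0.831  0.326] F [ 0.226  0.03  -2.667] w 0.1281821847690604
shift rows [0.016 0.003 0.012] turn rows [-0.005 -0.004 -0.025] tool z [-0.  0. -1.] tool y az 7.100158995431228
```

```bash
python3 -m handwheel '[[0,0,-0.4,0,0,0],[0,0,-0.8,0,0,0],[0,0,-1,0,0,0],[0,0,-1,0,0,0],[0,0,-1,0,0,1],[0,0,-1,0,0,1],[0,0,-1,0,0,1],[0,0,-1,0,0,0.95]]'
python3 -m handwheel '[[0,0,-0.3,0,0,0],[0,0,0,0,0,0]]'
python3 rel.py .549 -.012 .2 -8.7
python3 - <<'E'
from m import *
W=get_image("wrist");cv2.imwrite("pics/w4.png",W["image"][:,:,::-1])
E
```

```text
clock: 15.97
position: [0.4762, -0.3625, 0.202]
ee_rot: [2.387, 2.043, 0.001]
force: [0.2, -0.7, -1.9]
width: 0.131
gripper_force: 30.0
clock: 16.13
position: [0.4773, -0.3631, 0.2085]
ee_rot: [2.378, 2.047, 0.001]
force: [0.4, -0.6, -3.2]
width: 0.124
gripper_force: 30.0
t 16.1333 pos [ 0.477 -0.363  0.208] joints [ 0.922  0.462 -0.518  1.632  0.25   1.11   0.188] F [ 0.363 -0.558 -3.223] w 0.12378263613425097
shift rows [17.896  0.932  0.394] turn rows [0.046 0.025 0.035] tool z [ 0.003 -0.002 -1.   ] tool y az -8.5611071920878
```

View pics/w4.png

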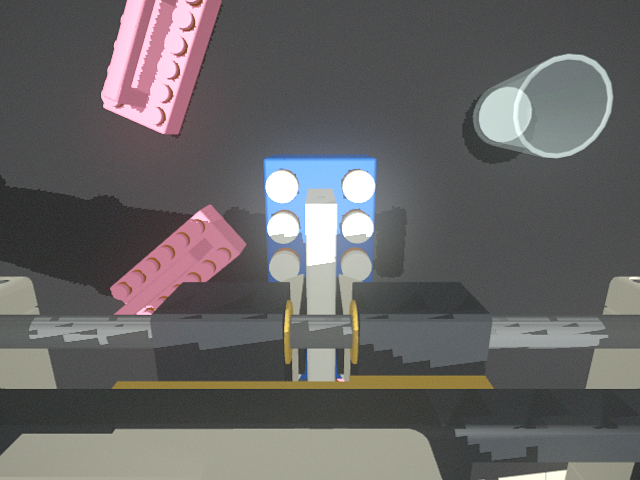

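The rack is held straight, with its far end edge at row 157 and columns 264–377. I'll check its offset along the bar and then move on.

```bash
python3 - <<'E'
from m import *
W=get_image("wrist");s=observe();M=R.from_rotvec(s["ee_rot"])
for u in(265,320,376): print(M.inv().apply(atz(W,u,157.5,s["position"][2]-.021)-s["position"])*1e3)
E
python3 -m handwheel '[[1,0.05,0,0,0,0],[1,0.05,0,0,0,0],[1,0.05,0,0,0,0],[1,0.05,0,0,0,0],[1,0.05,0,0,0,0],[1,0.05,0,0,0,0],[1,0.05,0,0,0,0],[1,0.05,0,0,0,0]]'
python3 -m handwheel '[[1,0.05,0,0,0,0],[1,0.05,0,0,0,0],[1,0.05,0,0,0,0],[1,0.05,0,0,0,0],[1,0.05,0,0,0,0],[1,0.05,0,0,0,0],[1,0.05,0,0,0,0],[0.7,0.05,0,0,0,0]]'
python3 -m handwheel '[[0,0,0,0,0,0],[0,0,0,0,0,0]]'
python3 rel.py .549 -.012 .2 -8.7
python3 rel.py .549 -.012 .2 -8.7 10
```

```text
[ 62.0746 -25.9268  21.0269]
[62.1096  0.8119 21.0066]
[62.1453 28.0498 20.9859]
clock: 16.9
position: [0.5074, -0.2048, 0.2047]
ee_rot: [-2.38, -2.047, 0.002]
force: [0.1, -0.1, -2.4]
width: 0.128
gripper_force: 30.0
clock: 17.57
position: [0.5387, -0.0527, 0.2049]
ee_rot: [-2.378, -2.049, 0.002]
force: [1.1, -0.3, -3.1]
width: 0.125
gripper_force: 30.0
clock: 17.73
position: [0.5387, -0.0543, 0.205]
ee_rot: [-2.379, -2.049, 0.002]
force: [-0.9, -0.9, -3.0]
width: 0.127
gripper_force: 30.0
t 17.7333 pos [ 0.539 -0.054  0.205] joints [ 0.459  0.392 -0.611  1.767  0.253  1.064 -0.389] F [-0.917 -0.856 -3.011] w 0.1274899628369545
shift rows [2.167 0.197 0.251] turn rows [-0.035 -0.     0.046] tool z [-0.002  0.    -1.   ] tool y az -8.517488435301779
t 17.7333 pos [ 0.539 -0.054  0.205] joints [ 0.459  0.392 -0.611  1.767  0.253  1.064 -0.389] F [-0.917 -0.856 -3.011] w 0.1274899628369545
shift rows [2.167 0.197 0.251] turn rows [-2.535 -0.004  0.045] tool z [-0.002  0.    -1.   ] tool y az -8.517488435301779
```

```bash
python3 -m handwheel '[[0.73,0.23,0,-0.5,0,0],[0.73,0.23,0,-0.5,0,0],[0.73,0.23,0,-0.5,0,0],[0,0,0,-0.5,0,0],[0,0,0,-0.5,0,0],[0,0,0,0,0,0],[0,0,0,0,0,0]]'
python3 rel.py .559 -.0125 .13 -8.7 10
python3 - <<'E'
from m import *
im={c:get_image(c) for c in("top","side")}
for l in("bay",):
  for c in im:
    for r in place_of(l,c)[:1]:
      p=np.array(r["point"])*[640,480];print(c,r["score"],p,atz(im[c],*p,.025))
cv2.imwrite("pics/s5.png",im["side"]["image"][60:340,150:450][:,:,::-1].repeat(2,0).repeat(2,1))
E
```

```text
clock: 18.32
position: [0.5588, -0.0151, 0.2062]
ee_rot: [2.281, 1.957, 0.168]
force: [-0.3, -0.2, -2.3]
width: 0.128
gripper_force: 30.0
t 18.3167 pos [ 0.559 -0.015  0.206] joints [ 0.392  0.32  -0.614  1.877  0.319  0.86  -0.528] F [-0.25  -0.231 -2.323] w 0.12819725465889104
shift rows [ 0.136 -0.663  3.754] turn rows [-0.031  0.021 -0.007] tool z [ 0.169 -0.027 -0.985] tool y az -8.727635131353749
top 0.32 [414.528 196.224] [ 0.6568 -0.294   0.025 ]
side 0.87 [276.224 263.52 ] [ 0.5693 -0.0199  0.025 ]
```

View pics/s5.png

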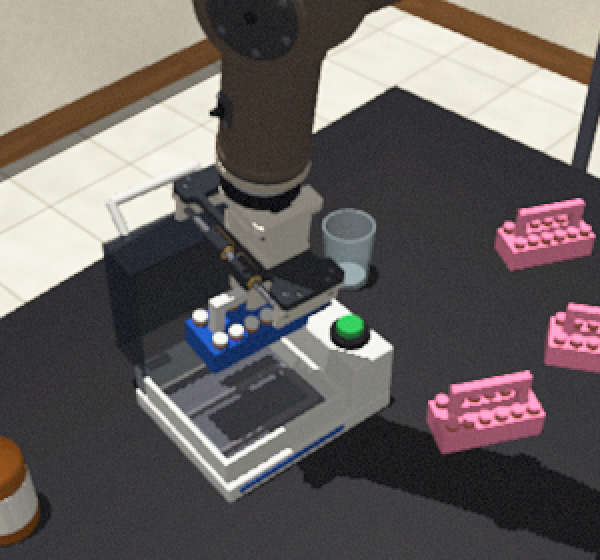

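The side crop shows the rack held level-ish over the bay, with the gripper in front of the open cover and touching nothing. Going down.

```bash
python3 -m handwheel '[[0,-0.17,0.98,0,0,0],[0,-0.17,0.98,0,0,0],[0,-0.17,0.98,0,0,0],[0,-0.15,0.8,0,0,0],[0,0,0,0,0,0],[0,0,0,0,0,0]]'
python3 rel.py .559 -.0145 .085 -8.7 10
```

```text
clock: 19.02
position: [0.5594, -0.0138, 0.1304]
ee_rot: [2.281, 1.958, 0.169]
force: [0.0, -0.4, -1.6]
width: 0.125
gripper_force: 30.0
t 19.0167 pos [ 0.559 -0.014  0.13 ] joints [ 0.334  0.409 -0.561  1.969  0.424  0.698 -0.634] F [ 0.006 -0.431 -1.61 ] w 0.12467417874294756
shift rows [-0.038 -0.405  2.232] turn rows [-0.03   0.001  0.001] tool z [ 0.17  -0.026 -0.985] tool y az -8.695262743796754
```

```bash
python3 -m handwheel '[[0,-0.14,0.8,0,0,0],[0,-0.13,0.7,0,0,0],[0,-0.07,0.4,0,0,0],[0,-0.04,0.2,0,0,0],[0,0,0,0,0,0],[0,0,0,0,0,0]]'
python3 rel.py .559 -.0145 .085 -8.7 10
```

```text
clock: 19.52
position: [0.5601, -0.0136, 0.089]
ee_rot: [2.279, 1.957, 0.172]
force: [-0.6, -0.4, -1.5]
width: 0.126
gripper_force: 30.0
t 19.5167 pos [ 0.56  -0.014  0.089] joints [ 0.292  0.463 -0.514  2.012  0.495  0.606 -0.703] F [-0.576 -0.381 -1.459] w 0.1257030074224328
shift rows [-0.053 -0.083  0.19 ] turn rows [ 0.013 -0.002  0.   ] tool z [ 0.173 -0.026 -0.985] tool y az -8.698589411964198
```

```bash
python3 -m handwheel '[[0,0.06,0,0.3,0,0],[0,0.06,0,0.3,0,0],[0,0.06,0,0.3,0,0],[0,0.06,0,0.3,0,0],[0,-0.02,0.15,0,0,0],[0,-0.02,0.15,0,0,0],[0,0,0,0,0,0],[0,0,0,0,0,0]]'
python3 rel.py .5637 -.015 .083 -8.7 5
```

```text
clock: 20.18
position: [0.5638, -0.0143, 0.083]
ee_rot: [2.33, 2.001, 0.091]
force: [-0.1, 0.7, -1.9]
width: 0.13
gripper_force: 30.0
t 20.1833 pos [ 0.564 -0.014  0.083] joints [ 0.313  0.517 -0.539  1.931  0.441  0.716 -0.636] F [-0.143  0.691 -1.896] w 0.12959155795823124
shift rows [-0.036 -0.001  0.001] turn rows [0.058 0.002 0.005] tool z [ 0.09  -0.014 -0.996] tool y az -8.681571853743066
```

```bash
python3 -m handwheel '[[0,0.06,0,0.3,0,0],[0,0.06,0,0.3,0,0],[0,0,0.05,0,0,0],[0,0,0.05,0,0,0],[0,0,0,0,0,0],[0,0,0,0,0,0]]'
python3 rel.py .566 -.015 .081 -8.7 2.5
```

```text
clock: 20.68
position: [0.567, -0.0148, 0.0819]
ee_rot: [2.353, 2.021, 0.052]
force: [0.9, -1.9, 5.1]
width: 0.126
gripper_force: 30.0
t 20.6833 pos [ 0.567 -0.015  0.082] joints [ 0.319  0.543 -0.548  1.887  0.419  0.773 -0.608] F [ 0.895 -1.868  5.14 ] w 0.12633543069826125
shift rows [-0.015 -0.051  0.04 ] turn rows [0.112 0.003 0.001] tool z [ 0.051 -0.008 -0.999] tool y az -8.69683746508745
```

Contact with the floor (Fz went from −2 to +5 N). Release, then lift.

```bash
python3 -m handwheel '[[0,0,0,0,0,0],[0,0,0,0,0,0],[0,0,0,0,0,0],[0,0,0,0,0,0],[0,0,0,0,0,0],[0,0,0,0,0,0]]' 0.5
python3 rel.py .566 -.015 .081 -8.7 10
python3 - <<'E'
from m import *
im={c:get_image(c) for c in("side",)}
for r in place_of("rack_full","side")[:4]:
      p=np.array(r["point"])*[640,480];print(r["score"],p,atz(im["side"],*p,.025))
E
```

```text
clock: 21.18
position: [0.5663, -0.0147, 0.081]
ee_rot: [2.355, 2.022, 0.049]
force: [-0.1, 0.4, -0.9]
width: 0.487
gripper_force: 0.0
t 21.1833 pos [ 0.566 -0.015  0.081] joints [ 0.319  0.545 -0.548  1.887  0.418  0.774 -0.608] F [-0.106  0.433 -0.939] w 0.4868534907144438
shift rows [-0.018 -0.011 -0.   ] turn rows [-1.802  0.     0.002] tool z [ 0.048 -0.007 -0.999] tool y az -8.69028958659279
0.98 [274.496 268.416] [ 0.5613 -0.0063  0.025 ]
0.94 [419.328 183.216] [ 0.4894 -0.5073  0.025 ]
0.88 [448.512 236.4  ] [ 0.3173 -0.3783  0.025 ]
0.85 [394.688 273.984] [ 0.3439 -0.1845  0.025 ]
```

```bash
python3 -m handwheel '[[0,-0.05,0,-0.9,0,0],[0,-0.05,0,-0.9,0,0],[0,-0.2,-0.6,0,0,0],[0,-0.1,-1,0,0,0],[0,-0.6,-1,0,0,0],[0,-0.7,-1,0,0,0],[0,-0.7,-1,0,0,0],[0,-0.7,-1,0,0,0]]'
python3 -m handwheel '[[0,-0.7,-1,0,0,0],[0,0,-1,0,0,0],[0,0,0,0.8,0,0],[0,0,0,0.9,0,0],[0,0,0,0.8,0,0],[0,0,0,0,0,0]]' 0.6
python3 - <<'E'
from m import *
im={c:get_image(c) for c in("top","side","wrist")}
cv2.imwrite("pics/w6.png",im["wrist"]["image"][:,:,::-1])
for c in im:
  for l in("rack_full","cover_handle"):
    for r in place_of(l,c)[:2]:
      p=np.array(r["point"])*[640,480];print(c,l,r["score"],p,atz(im[c],*p,.025 if l=="rack_full" else .255))
E
python3 rel.py .735 -.041 .3 -8.7
```

```text
clock: 21.95
position: [0.4858, -0.002, 0.1824]
ee_rot: [2.28, 1.959, 0.17]
force: [0.0, -0.8, 0.6]
width: 0.504
gripper_force: 0.0
clock: 22.45
position: [0.4676, 0.0007, 0.219]
ee_rot: [-2.381, -2.044, 0.001]
force: [-0.1, -0.4, -1.6]
width: 0.598
gripper_force: 0.0
top rack_full 0.95 [454.72 337.2 ] [ 0.3241 -0.3917  0.025 ]
top rack_full 0.84 [509.696 263.52 ] [ 0.5027 -0.522   0.025 ]
top cover_handle 0.85 [311.424 120.384] [ 0.7328 -0.0435  0.255 ]
top cover_handle 0.53 [188.096 186.384] [0.5814 0.1892 0.255 ]
side rack_full 0.82 [274.368 266.208] [ 0.5665 -0.0109  0.025 ]
side rack_full 0.82 [392.576 273.12 ] [ 0.3491 -0.1833  0.025 ]
side cover_handle 0.58 [226.176 150.576] [ 0.738  -0.0432  0.255 ]
wrist rack_full 0.93 [426.112 213.12 ] [ 0.5702 -0.0146  0.025 ]
wrist rack_full 0.89 [260.224 385.92 ] [ 0.3692 -0.1865  0.025 ]
t 22.9 pos [0.466 0.001 0.218] joints [ 0.44   0.257 -0.666  1.916  0.185  1.029 -0.458] F [-0.341 -0.265 -0.164] w 0.5956078475990833
shift rows [-0.032 13.616 -4.1  ] turn rows [0.005 0.005 0.007] tool z [ 0. -0. -1.] tool y az -8.671615263035962
```

View pics/w6.png

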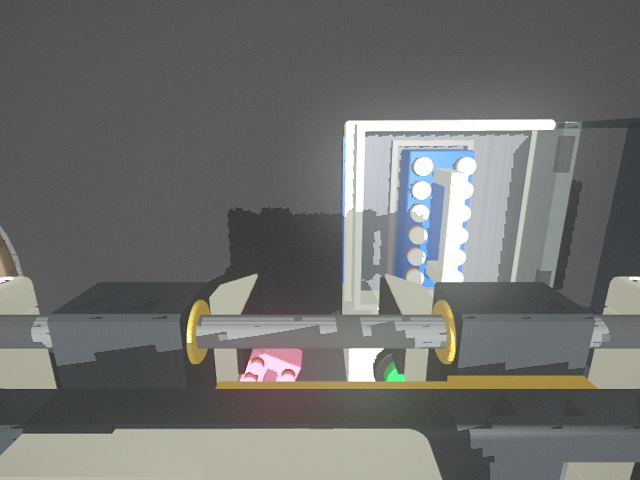

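The rack sits square in its pocket, with blue at columns 400–475 and rows 150–285 inside the rails. The cover is still open. Back to the handle.

```bash
python3 -m handwheel '[[0,0.3,-1,0,0,0],[0,0.5,-1,0,0,0],[0,0.7,-1,0,0,0],[0,1,-1,0,0,0],[0,1,-1,0,0,0],[0,1,-0.6,0,0,0],[0,1,0,0,0,0],[0,1,0,0,0,0]]'
python3 -m handwheel '[[0,1,0,0,0,0],[0,1,0,0,0,0],[0,1,0,0,0,0],[0,1,0,0,0,0],[0,1,0,0,0,0],[0,1,0,0,0,0],[0,1,0,0,0,0],[0,0,0,0,0,0]]'
python3 rel.py .734 -.041 .245 -8.8
```

```text
clock: 23.57
position: [0.596, -0.0191, 0.3309]
ee_rot: [2.382, 2.045, 0.002]
force: [-0.2, 0.1, 0.4]
width: 0.597
gripper_force: 0.0
clock: 24.23
position: [0.7353, -0.0411, 0.3278]
ee_rot: [-2.384, -2.045, 0.002]
force: [0.3, 0.4, 0.2]
width: 0.599
gripper_force: 0.0
t 24.2333 pos [ 0.735 -0.041  0.328] joints [ 0.255  0.646 -0.563  1.038  0.327  1.539 -0.376] F [0.267 0.357 0.162] w 0.5994824698634892
shift rows [-0.004 -0.06   4.139] turn rows [-0.016  0.005  0.014] tool z [-0.001 -0.    -1.   ] tool y az -8.744498303410543
```

```bash
python3 -m handwheel '[[0,-0.06,1,0,0,0],[0,0,1,0,0,0],[0,0,1,0,0,0],[0,0,1,0,0,0],[0,0,0.1,0,0,0],[0,0,0,0,0,0]]'
python3 -m handwheel '[[0,0,0,0,0,0],[0,0,0,0,0,0],[0,0,0,0,0,0],[0,0,0,0,0,0],[0,0,0,0,0,0],[0,0,0,0,0,0],[0,0,0,0,0,0],[0,0,0,0,0,0]]' 0 20
python3 -m handwheel '[[0,0,0,0,0,0],[0,0,0,0,0,0]]'
python3 rel.py .475 -.001 .133 -8.8
```

```text
clock: 24.73
position: [0.731, -0.0402, 0.2468]
ee_rot: [-2.382, -2.046, 0.003]
force: [-0.1, 0.0, -0.0]
width: 0.598
gripper_force: 0.0
clock: 25.4
position: [0.7322, -0.04, 0.2479]
ee_rot: [2.383, 2.046, 0.0]
force: [0.1, 0.1, 0.1]
width: 0.122
gripper_force: 20.0
clock: 25.57
position: [0.7322, -0.04, 0.248]
ee_rot: [2.383, 2.046, 0.0]
force: [0.5, -0.1, 0.4]
width: 0.12
gripper_force: 20.0
t 25.5667 pos [ 0.732 -0.04   0.248] joints [ 0.277  0.671 -0.564  1.192  0.346  1.37  -0.406] F [ 0.488 -0.078  0.438] w 0.12027350461451211
shift rows [ -0.014 -13.009   5.743] turn rows [ 0.006 -0.001  0.026] tool z [ 0. -0. -1.] tool y az -8.695140069446998
```

```bash
python3 -m handwheel '[[0,-0.35,-0.11,0,0,0],[0,-0.35,-0.11,0,0,0],[0,-0.705,-0.18,0,0,0],[0,-0.715,-0.125,0,0,0],[0,-0.72,-0.075,0,0,0],[0,-0.725,-0.025,0,0,0],[0,-0.725,0.025,0,0,0],[0,-0.72,0.075,0,0,0]]'
python3 -m handwheel '[[0,-0.715,0.125,0,0,0],[0,-0.705,0.175,0,0,0],[0,-0.69,0.22,0,0,0],[0,0,0,0,0,0]]'
python3 rel.py .475 -.001 .133 -8.8
```

```text
clock: 26.23
position: [0.6319, -0.0249, 0.2589]
ee_rot: [2.383, 2.046, 0.001]
force: [0.9, 0.0, 1.7]
width: 0.124
gripper_force: 20.0
clock: 26.57
position: [0.5879, -0.0182, 0.2475]
ee_rot: [-2.382, -2.047, 0.005]
force: [-1.5, -0.2, 2.1]
width: 0.126
gripper_force: 20.0
t 26.5667 pos [ 0.588 -0.018  0.248] joints [ 0.38   0.437 -0.63   1.595  0.271  1.202 -0.456] F [-1.5   -0.151  2.097] w 0.12579252644848787
shift rows [ 0.011 -5.695  5.741] turn rows [-0.039  0.023  0.041] tool z [-0.003 -0.001 -1.   ] tool y az -8.63612847456169
```

```bash
python3 -m handwheel '[[0,-0.67,0.27,0,0,0],[0,-0.65,0.32,0,0,0],[0,-0.625,0.36,0,0,0],[0,-0.60,0.41,0,0,0],[0,-0.57,0.45,0,0,0],[0,-0.54,0.49,0,0,0],[0,-0.505,0.53,0,0,0],[0,-0.25,0.28,0,0,0]]'
python3 rel.py .475 -.001 .133 -8.8
```

```text
clock: 27.23
position: [0.5032, -0.0052, 0.185]
ee_rot: [-2.383, -2.047, 0.001]
force: [0.9, -1.5, -0.9]
width: 0.123
gripper_force: 20.0
t 27.2333 pos [ 0.503 -0.005  0.185] joints [ 0.414  0.359 -0.654  1.879  0.259  0.989 -0.504] F [ 0.922 -1.486 -0.854] w 0.12318992924010175
shift rows [-0.002 -1.426  2.599] turn rows [-0.007  0.006  0.029] tool z [-0.001 -0.    -1.   ] tool y az -8.683214121027367
```

```bash
python3 -m handwheel '[[0,-0.23,0.28,0,0,0],[0,-0.22,0.29,0,0,0],[0,-0.21,0.3,0,0,0],[0,-0.2,0.3,0,0,0],[0,-0.18,0.3,0,0,0],[0,-0.17,0.3,0,0,0],[0,-0.1,0.2,0,0,0],[0,0,0,0,0,0]]'
python3 rel.py .475 -.001 .133 -8.8
```

```text
clock: 27.9
position: [0.4777, -0.0013, 0.1454]
ee_rot: [-2.383, -2.046, 0.001]
force: [1.4, -1.4, -2.6]
width: 0.119
gripper_force: 20.0
t 27.9 pos [ 0.478 -0.001  0.145] joints [ 0.403  0.369 -0.647  1.984  0.286  0.88  -0.548] F [ 1.371 -1.44  -2.554] w 0.1188430595101327
shift rows [-0.004 -0.135  0.62 ] turn rows [-0.012  0.002  0.027] tool z [-0.001 -0.    -1.   ] tool y az -8.691222182672181
```

```bash
python3 -m handwheel '[[0,-0.06,0.15,0,0,0],[0,-0.06,0.15,0,0,0],[0,-0.03,0.1,0,0,0],[0,0,0.05,0,0,0],[0,0,0,0,0,0]]'
python3 -m handwheel '[[0,0,0.05,0,0,0],[0,0,0.05,0,0,0],[0,0,0.05,0,0,0],[0,0,0,0,0,0],[0,0,0,0,0,0]]'
python3 rel.py .475 -.001 .133 -8.8
```

```text
clock: 28.32
position: [0.4746, -0.0007, 0.1379]
ee_rot: [2.383, 2.047, -0.002]
force: [-7.5, -2.2, 13.2]
width: 0.12
gripper_force: 20.0
clock: 28.73
position: [0.4746, -0.0002, 0.1355]
ee_rot: [2.383, 2.047, -0.001]
force: [-9.8, -1.8, 22.9]
width: 0.122
gripper_force: 20.0
t 28.7333 pos [ 0.475 -0.     0.136] joints [ 0.395  0.377 -0.643  2.002  0.298  0.855 -0.563] F [-9.767 -1.762 22.909] w 0.12235196337508243
shift rows [-0.035  0.024  0.126] turn rows [-0.006  0.012  0.033] tool z [-0.001 -0.001 -1.   ] tool y az -8.66808663874058
```

```bash
python3 -m handwheel '[[0,0,-0.1,0,0,0],[0,0,0,0,0,0],[0,0,0,0,0,0],[0,0,0,0,0,0],[0,0,0,0,0,0],[0,0,0,0,0,0],[0,0,0,0,0,0],[0,0,0,0,0,0]]' 0.5
python3 -m handwheel '[[0,0,-0.5,0,0,0],[0,0,-1,0,0,0],[0,0,-1,0,0,0],[0,0,-1,0,0,0],[0,0,-1,0,0,0],[0,0,-1,0,0,0],[0,0,0,0,0,0],[0,0,0,0,0,0]]' 0
python3 - <<'E'
from m import *
im={c:get_image(c) for c in("top","side","wrist")}
for c in im:
    for r in place_of("cover_handle",c)[:1]:
      p=np.array(r["point"])*[640,480];print(c,r["score"],p,atz(im[c],*p,.145))
    hsv=cv2.cvtColor(im[c]["image"],cv2.COLOR_RGB2HSV)
    n,l,st,ce=cv2.connectedComponentsWithStats(cv2.inRange(hsv,(50,120,60),(75,255,255)))
    for i in range(1,n):
        if st[i,4]>60: print(c,"green",ce[i],st[i],atz(im[c],*ce[i],.108))
cv2.imwrite("pics/s7.png",im["side"]["image"][:,:,::-1])
E
python3 rel.py .519 -.13 .2 -8.7
```

```text
clock: 29.4
position: [0.4752, -0.0008, 0.1362]
ee_rot: [-2.383, -2.046, 0.0]
force: [-0.1, -0.1, -1.0]
width: 0.505
gripper_force: 0.0
clock: 30.07
position: [0.4759, -0.0006, 0.2477]
ee_rot: [2.382, 2.045, 0.003]
force: [1.0, -0.1, -0.3]
width: 0.011
gripper_force: 0.0
top green [345.8293 240.9573] [339 234  15  15 164] [ 0.5194 -0.1287  0.108 ]
side 0.76 [300.48  253.008] [ 0.4732 -0.0025  0.145 ]
side green [325.1393 223.5082] [318 218  14  12 122] [ 0.5193 -0.1352  0.108 ]
wrist 0.66 [320.192 237.792] [ 0.475  -0.0011  0.145 ]
t 30.3667 pos [ 0.475 -0.001  0.246] joints [ 0.463  0.249 -0.689  1.854  0.176  1.101 -0.443] F [0.387 1.194 0.328] w 0.004430841258990565
shift rows [-6.05   3.165  2.273] turn rows [-0.021  0.001  0.003] tool z [-0.001  0.    -1.   ] tool y az -8.688676686616631
```

View pics/s7.png

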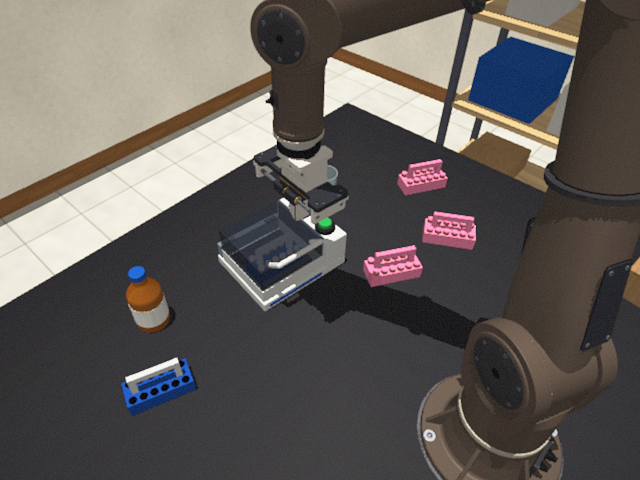

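The side view shows the cover shut at (270,243) with the rack inside. The green button is at (325,223), and the bottle and empty rack are unmoved. Pressing the button next.

```bash
python3 -m handwheel '[[-1,0.52,0,0,0,0],[-1,0.52,0,0,0,0],[-1,0.53,0.3,0,0,0],[-1,0.53,1,0,0,0],[-1,0.53,1,0,0,0],[-1,0.53,1,0,0,0],[0,0,1,0,0,0],[0,0,0,0,0,0]]'
python3 -m handwheel '[[0,0,1,0,0,0],[0,0,0.5,0,0,0],[0,0,0,0,0,0]]'
python3 rel.py .519 -.131 .1 -8.7
```

```text
clock: 31.03
position: [0.517, -0.1302, 0.156]
ee_rot: [-2.382, -2.04, 0.007]
force: [-0.5, 0.1, -0.7]
width: 0.004
gripper_force: 0.0
clock: 31.28
position: [0.5182, -0.1281, 0.1289]
ee_rot: [-2.38, -2.046, 0.003]
force: [0.2, 0.1, -0.0]
width: 0.005
gripper_force: 0.0
t 31.2833 pos [ 0.518 -0.128  0.129] joints [ 0.568  0.463 -0.574  1.874  0.315  0.898 -0.308] F [ 0.174  0.102 -0.006] w 0.004698248298477271
shift rows [-0.139  0.066  1.444] turn rows [-0.048 -0.006  0.019] tool z [-0.003  0.001 -1.   ] tool y az -8.625725662079686
```

```bash
for i in 1; do python3 -m handwheel '[[-0.12,0.05,0.3,0,0,0],[0,0,0.3,0,0,0],[0,0,0,0,0,0]]'; python3 -m handwheel '[[0,0,0.15,0,0,0],[0,0,0,0,0,0]]'; python3 -m handwheel '[[0,0,0.1,0,0,0],[0,0,0,0,0,0]]';  python3 -m handwheel '[[0,0,0.1,0,0,0],[0,0,0,0,0,0]]'; done
```

```text
clock: 31.53
position: [0.5208, -0.1315, 0.1184]
ee_rot: [2.383, 2.046, 0.001]
force: [0.8, -0.3, 3.8]
width: 0.002
gripper_force: 1.8
clock: 31.7
position: [0.5209, -0.1315, 0.1163]
ee_rot: [2.382, 2.046, 0.001]
force: [-0.6, 0.6, 7.6]
width: 0.002
gripper_force: 3.6
clock: 31.87
position: [0.5211, -0.1315, 0.1159]
ee_rot: [2.381, 2.045, 0.001]
force: [-7.3, 0.4, 26.3]
width: 0.007
gripper_force: 12.9
clock: 32.03
position: [0.5212, -0.1315, 0.1154]
ee_rot: [2.381, 2.044, 0.0]
force: [-14.0, 1.5, 44.5]
width: 0.005
gripper_force: 22.5
```

The button bottomed out: force rose sharply past 5 N while the height stopped changing. Lifting clear and checking.

```bash
python3 -m handwheel '[[0,0,-0.5,0,0,0],[0,0,-1,0,0,0],[0,0,-1,0,0,0],[0,0,-1,0,0,0],[0,0,-1,0,0,0],[0,0,-1,0,0,0],[0,0,0,0,0,0],[0,0,0,0,0,0]]'
python3 - <<'E'
from m import *
S=get_image("side");cv2.imwrite("pics/s8.png",S["image"][150:350,150:410][:,:,::-1].repeat(3,0).repeat(3,1))
for l in("bottle","beaker","rack_empty","cover_handle","rack_full"):
    for r in place_of(l,"side")[:1]:
      p=np.array(r["point"])*[640,480];print(l,r["score"],p,atz(S,*p,dict(cover_handle=.145,rack_full=.025).get(l,0)))
s=observe();print(s["clock"],s["position"],s["force"])
E
```

```text
clock: 32.7
position: [0.5207, -0.1316, 0.2224]
ee_rot: [2.382, 2.045, 0.002]
force: [-0.1, -0.3, -0.1]
width: 0.005
gripper_force: 0.0
bottle 0.61 [152.384 319.68 ] [0.668  0.2671 0.    ]
beaker 0.67 [321.088 196.32 ] [ 0.6732 -0.299   0.    ]
rack_empty 0.82 [162.432 392.784] [0.5085 0.3548 0.    ]
cover_handle 0.66 [299.584 253.488] [ 0.4736 -0.0002  0.145 ]
rack_full 0.81 [422.528 185.28 ] [ 0.4777 -0.5057  0.025 ]
33.0 [ 0.5197 -0.1314  0.2205] [-0.4778  0.5617 -0.3013]
```

View pics/s8.png

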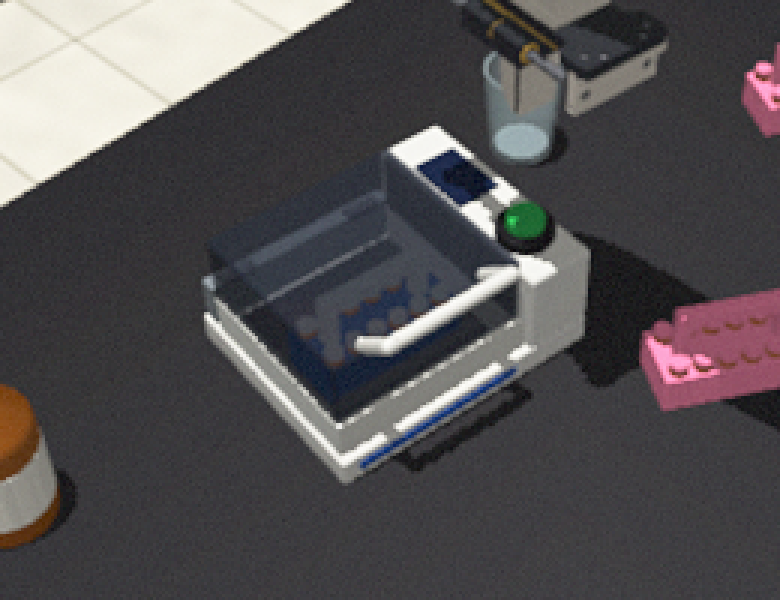

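The cover is shut with the rack flat under it, the button at crop (525,222) is up again, the bystanders are in place and the arm is clear.

```bash
python3 -c "
from cell import sign_off
print(sign_off())"
```

```text
the job is handed in; nothing more can be done
None
```

I handed the job in at about 33 s; `sign_off` returned no verdict, but the last pictures and force readings show the cover fully shut over the full rack flat in the bay, the start button pressed and up again, and the empty rack, bottle and beaker where they were.

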